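Unclamp the tray pile and peel off its stuck cover

TASK

On the router's fixture plate, turn the small handwheel clockwise until the hold-down arm has swung off the pile of trays and lies in line over its rest post. Then peel the stuck cover off the pile: raise it by the pull tab at its corner while the opposite corner stays down on the tray, so that it comes away by tilting and the trays beneath stay where they are. Hold the cover up, centred over the light panel, right way up and about level, more than 120 mm above the bench all over, and finish while still holding it there; leave the other things alone.

Things in the scene. Friction and masses are not known exactly. Their poses are not given: they have to be found in the camera images.
- fixture: Fixed aluminium slotted plate, 220 x 380 x 15 mm (its top 15 mm above the bench), carrying the clamp and, loose on it, the tray pile. Origin on the bench under the pile's usual place; the plate reaches from x -90 to +130 and y -290 to +90 mm in its own frame. The wheel's upright axis stands at its (0, -160).
- clamp (a joint): Angle (rad) of the swing clamp about its upright axis: steel arm, spindle and handwheel turn together. 0: arm points along the fixture's +y, over the pile; grows as the wheel turns clockwise seen from above. Range -0.4 to 3.0; at 2.4 the arm is in line over the rest post. Stiff enough to stay where it is left (about 0.06 N m).
- wheel (a point): Centre of the handwheel: black round wheel, diameter 60 mm, 24 mm high, on the clamp's axis; this point is at half its height, 119 mm above the bench. The arm lies 40 mm (arm's top) below it, 20 mm wide and 10 mm thick, so the rim can be gripped across from above at any angle.
- clamp_tip (a point): Point on the steel arm's centre line 120 mm out from the wheel's axis (arm ends at 135 mm), 74 mm above the bench. While it is over the pile it is about 4 mm above the cover and blocks it.
- rest (a point): Top centre of the rest post, a dark steel post of diameter 22 mm, 61 mm above the bench, on which the arm's line must come to lie (the arm passes above it).
- pile: Three nested dark trays stuck firmly together, one loose thing, 160 x 120 mm, 46 mm high, 0.6 kg, standing on the fixture plate. Origin: centre of its underside. z up.
- cover: Grey formed cover, 160 (x) x 120 (y) mm, flange 4 mm thick, 0.09 kg, on the pile's rim; its pan of 100 x 60 mm reaches 10 mm down into the top tray's 130 x 90 mm pocket. Origin: centre of the flange's underside. Hidden tight studs hold it: lifted straight up it carries the pile along; tilted about 0.4 rad about the corner opposite the tab it comes free.
- tab (a point): Top centre of the cover's upright pull tab: a block 26 (cover's x) x 10 (cover's y) x 30 mm high standing on the flange, centred at (-64, 46) mm in the cover's frame; this point is 34 mm above the cover's origin (95 mm above the bench when seated).
- tab_corner (a point): The flange's bottom corner beside the tab, at (-80, 60, 0) mm in the cover's frame.
- far_corner (a point): The flange's bottom corner opposite the tab, at (80, -60, 0) mm in the cover's frame. A press stud 7 mm long under the cover at (57, -37) is pinched by sprung jaws in the tray and holds with about 12 N until drawn out; a like stud at (-57, 37), by the tab, holds with about 1 N.
- panel: Fixed light panel: flat white plate in an aluminium frame, 200 x 160 x 10 mm, lying on the bench. Origin: centre of its underside.
- bottle: Bystander: standing white bottle, diameter 56 mm, 150 mm high. Origin: centre of its underside.
- jar: Bystander: standing glass jar with steel lid, diameter 70 mm, 80 mm high. Origin: centre of its underside.
- screwdriver: Bystander: screwdriver lying on the bench. Origin: middle of the tool's underside.
Mind the look-alikes: they are no part of the job. Of the things shaped like the cover, the grey one is meant.

How it is judged:
On the way, in this order (a step that is already met when the one before it is completed fails the run):
1. The clamp arm has been swung off the pile and lies over its rest post (value of joint clamp between 2.22 and 2.58 rad and velocity of joint clamp between -0.1 and 0.1 rad/s), for 0.2 s.
2. The cover's tab corner is raised at least 25 mm while its opposite corner is still down on the pile (within 10 mm) (z of tab_corner in the frame of pile above 0.071 m and z of far_corner in the frame of pile below 0.056 m and horizontal distance between far_corner and pile below 0.115 m and contact force between the fingers and cover above 0.5 N), for 0.05 s.
At the end, for the whole second after the job is handed in: Clamp at 2.22 to 2.58 rad; fingers hold the cover still (under 0.03 m/s), upright, level within 0.35 rad, its centre and both named corners over 120 mm above the bench, centre within 60 mm horizontally of the panel's; the pile flat (0.05 rad) within 25 mm of its start (value of joint clamp between 2.22 and 2.58 rad and height (world z) of each of far_corner, tab_corner, cover above 0.12 m and angle between cover's own z axis and vertical below 0.35 rad and horizontal distance between cover and panel below 0.06 m and contact force between the fingers and cover above 1 N and contact force between cover and pile below 0.1 N and linear speed of cover below 0.03 m/s and distance of pile from where it was at the start of the episode below 0.025 m and angle between pile's own z axis and vertical below 0.05 rad); the arm keeps its last pose, push and grip.
It fails at once if The pile is lifted, tipped or dragged along with the cover (distance of pile from where it was at the start of the episode above 0.03 m or angle between pile's own z axis and vertical above 0.15 rad).
It fails at once if A bystander is disturbed (distance of any of jar, screwdriver, bottle from where it was at the start of the episode above 0.03 m).
It also fails if it takes over 50 s, if anything falls off the work surface, if the arm or the gripper's body presses on something with over 40 N, if the wrist force passes 120 N, or if a joint passes its speed limit or range.

ROBOT

A 6-joint arm with a two-finger parallel gripper is mounted at the origin on the work surface. World frame = base frame: x ahead of the robot, y to its left, z up, the work surface at z = 0. Lengths are in m, angles in rad, forces in N, time in s.
With the tool pointing down it reaches from about 0.3 to 0.775 m from the base axis. Payload 14.6 kg.
Tool frame: the origin (TCP) lies on the centre line of the jaws, within the pads' length; the fingertips stand 14 mm ahead of it and the grasp point (between the pads) lies 5 mm behind it; x points along the fingers, y is the direction in which the jaws open and shut, and the axes are right-handed (so a half turn about x gives the same grasp; the last joint's range is limited). The gripper opens to 94 mm and grips with 3 to 60 N. Pads are 16 mm wide; open, the fingers measure 119 mm over their backs; the gripper's body (75 mm by 177 mm) begins 78 mm behind the grasp point.
Start: joints at [-0.067, 0.3, 1.521, -0, 1.321, -0.067], TCP at [0.55, -0, 0.219] pointing down, gripper open.
Joint ranges: [-3.03, 3.03], [-0.79, 2.21], [0.23, 2.52], [-1.04, 4.18], [0, 3.07], [-2.55, 2.55]. Speed limits (rad/s): [2.22, 2.22, 2.57, 3.14, 3.14, 3.14].

INTERFACE

Orientations are given as [roll, pitch, yaw] about the fixed x, y, z axes, in that order (R = Rz(yaw) Ry(pitch) Rx(roll)).
In Python, from station import * gives the robot as it stands. The module is installed in compiled form; this text tells all that it offers.
- The arm moves only by the shell command python3 -m handwheel 'ROWS' [FORCE]. ROWS is JSON, a list of rows, each a list of 3 entries, a list of its own where there are three numbers: the shift along the tool's x, y, z in mm, then the turn about the tool's x in rad, then the gripper command: -1 is fully open, 1 is shut, values between are in proportion. In form: [[[dx, dy, dz], spin, gripper], ...]. A call has exactly 5 rows; each row is the pose to reach, as a shift and turn from the pose measured when the call began, along the tool's axes at that moment; what a row does not reach only later rows make up. A row lasts 1/10 s, in which the tool goes at most 50 mm and 8.59 degrees, less where a joint would pass 70% of its speed; a pose out of reach is approached as far as the arm can. A call with a gripper value outside its range is refused whole. The fingers move at their own pace and stop on an object; FORCE is the grip in N (left out, the last holds). Time passes only in rows, so rows that repeat a pose let the fingers close, or fill a call up. It gives the time, the measured TCP pose, the force and the opening at its end, in the units of the state.
- get_obs(): the state, without advancing time (a new reading comes with each control period).
- camera(name): name is "scene" or "side" or "wrist"; returns (picture, depth): 384x512x3 uint8, blue, green, red; 384x512 float32, m along the optical axis (not along the pixel's ray), 0 where there is no reading.
- camera_info(name): a dict with "fx", "fy", "cx", "cy" (pixels), "extrinsics" (4x4, takes a point from camera to world coordinates). Camera axes: x right, y down, z forward; pixel columns grow to the right and rows downward; lengths in m; the calibration is good to about 2 mm. A picture is of the moment at which its call begins: read the wrist's pose just before it. camera_info takes no time and is no camera call; for the wrist camera it gives the pose at the moment of the call.
- hand_in(): hands the job in, once; it reports no verdict.
The state is a dict: "time_s": time; "qpos": joint angles; "joint_vel": joint speeds; "tau": joint torques, N m; "ee_pos": TCP position; "eef_rot": TCP orientation; "force": force on the tool from outside, world axes, zero at the start; "moment": the same for the moment, N m; "grip_width": finger opening in m.
Only numpy, scipy, OpenCV 4.12 (cv2) and the standard library are available. Lean on these libraries where they do the work, as an engineer would, in place of code of your own. Each camera call takes 0.05 s, during which the arm holds its last target. There are 200 camera calls.

## Working session

There is one attempt and no reset: what is moved stays moved. The work goes in short steps, Python scripts to look and compute and a shell command to move; the robot and the scene stay as the last step left them, time stands still between calls to the robot, and variables do not carry over. Pictures are saved under pics/ and viewed, about 8 in all and at most 12, crops included, and the job is handed in when it is done.

```bash
mkdir -p pics; cat > h.py <<'E'
from station import *
import numpy as np, cv2
def snap(name,tag):
    p,d=camera(name); i=camera_info(name)
    np.savez(f'{tag}.npz',p=p,d=d,E=i['extrinsics'],k=[i['fx'],i['fy'],i['cx'],i['cy']]); cv2.imwrite(f'pics/{tag}.png',p)
    return p,d
def W(tag,u,v,z=None):
    f=np.load(tag+'.npz');fx,fy,cx,cy=f['k'];E=f['E']
    r=E[:3,:3]@np.array([(u-cx)/fx,(v-cy)/fy,1]);o=E[:3,3]
    t=f['d'][int(v),int(u)] if z is None else (z-o[2])/r[2]
    return np.round(o+t*r,4)
def crop(tag,x0,y0,x1,y1,s,out):
    cv2.imwrite(f'pics/{out}.png',cv2.resize(np.load(tag+'.npz')['p'][y0:y1,x0:x1],None,fx=s,fy=s,interpolation=cv2.INTER_CUBIC))
E
python3 - <<'E'
from h import *
a,_=snap('scene','s0');b,_=snap('side','d0')
cv2.imwrite('pics/both.png',np.vstack([a,b])[:, :]) 
cv2.imwrite('pics/both.png',cv2.resize(np.hstack([a,b]),(800,300)))
print(get_obs())
E
```

```text
{'time_s': 0.1, 'qpos': array([-6.66048239e-02,  3.00386151e-01,  1.52151991e+00,  1.71337928e-05,
        1.32068548e+00, -6.66044449e-02]), 'joint_vel': array([-0.00147412, -0.0024973 , -0.00318716, -0.00051632, -0.0010794 ,
       -0.00087675]), 'tau': array([ 1.84928511e-03, -5.32644153e+01, -3.53284299e+01,  7.10431044e-02,
        2.34944851e-02, -7.30603051e-05]), 'ee_pos': array([5.49782091e-01, 1.32184737e-05, 2.18958795e-01]), 'eef_rot': array([-1.6540142 ,  1.5697973 ,  3.05837015]), 'force': array([0.17148858, 0.52531679, 0.04605972]), 'moment': array([-0.03498925, -0.01067233,  0.00685323]), 'grip_width': 0.09418306332046125}
```

View pics/s0.png

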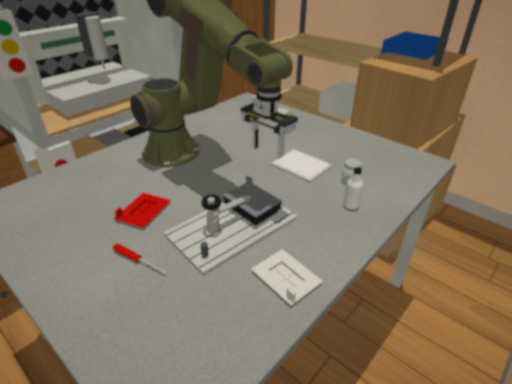

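View pics/d0.png

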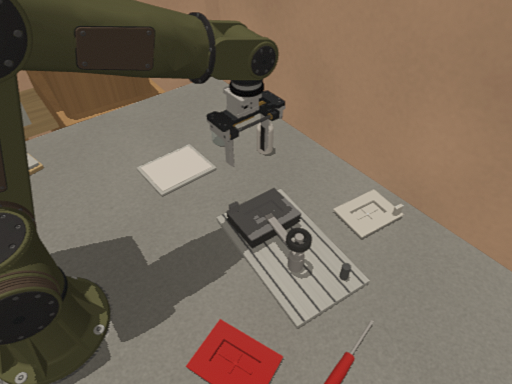

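Scene: the pile with the grey (dark) cover is at (252,202), the wheel at (211,202), the rest at (205,250) and the panel at (302,164). Look-alikes are the red cover (143,210) and the white cover (287,275). In the side view the cover is at (263,213), wheel (298,240), rest (345,271) and panel (177,168). The grey cover on the pile is the one meant; I'll check it in a close crop.

```bash
python3 - <<'E'
from h import *
crop('d0',205,170,375,300,4.5,'d0c')
# panel etc.
for n,t,u,v,z in [('wheel top',  'd0',298,239,.131),('rest','d0',346,266,.061),('panel','d0',177,168,.01),('wheel s','s0',211,201,.131),('rest s','s0',205,245,.061),('panel s','s0',302,164,.01)]:
    print(n,W(t,u,v),W(t,u,v,z))
for n in('s0','d0'):print(np.load(n+'.npz')['E'][:3,3])
E
```

```text
wheel top [ 0.5147 -0.2319  0.1323] [ 0.5155 -0.2313  0.131 ]
rest [ 0.591  -0.3244  0.0617] [ 0.5914 -0.3242  0.061 ]
panel [0.4868 0.2819 0.0123] [0.4879 0.2844 0.01  ]
wheel s [ 0.5297 -0.2326  0.1313] [ 0.5294 -0.2323  0.131 ]
rest s [ 0.5957 -0.3226  0.0579] [ 0.5984 -0.3246  0.061 ]
panel s [0.4949 0.2872 0.0116] [0.4935 0.2894 0.01  ]
[ 1.21573117 -0.79395286  0.79355104]
[ 0.10431385 -0.57722378  0.7925023 ]
```

View pics/d0c.png

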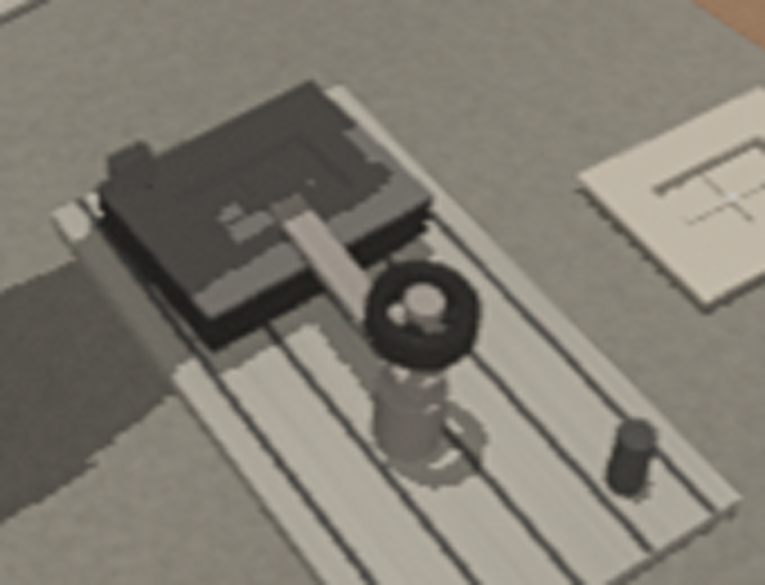

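The crop confirms it: grey cover on the dark trays, tab at crop (132,155), cover corners at (103,205), (313,82), (432,200) and (212,318), wheel at (423,315), rest top at (637,430), and the arm over the cover.

```bash
python3 - <<'E'
from h import *
g=lambda x,y,z:W('d0',205+(x+.5)/4.5-.5,170+(y+.5)/4.5-.5,z)
P={k:g(*v) for k,v in dict(A=(103,203,.065),B=(313,82,.065),C=(432,200,.065),D=(205,315,.065),tab=(130,148,.095),wheel=(423,315,.121),rest=(637,430,.061)).items()}
for k,v in P.items(): print(k,v)
c=(P['A']+P['B']+P['C']+P['D'])/4;print('c',c)
for a,b in('AB','DC','AD','BC'):
    d=P[b]-P[a];print(a,b,np.linalg.norm(d),np.degrees(np.arctan2(d[1],d[0])))
w=P['wheel'][:2];d=P['rest'][:2]-w;print('wheel->rest',np.linalg.norm(d),np.degrees(np.arctan2(d[1],d[0])))
d=c[:2]-w;print('wheel->c',np.linalg.norm(d),np.degrees(np.arctan2(d[1],d[0])))
# edges of wheel by depth in both views
for t in('d0','s0'):
    f=np.load(t+'.npz');fx,fy,cx,cy=f['k'];v,u=np.mgrid[:384,:512];d=f['d']
    X=np.stack([(u-cx)/fx*d,(v-cy)/fy*d,d],-1)@f['E'][:3,:3].T+f['E'][:3,3]
    m=(d>0)&(abs(X[...,2]-.121)<.014)&(np.hypot(X[...,0]-.522,X[...,1]+.232)<.06)
    Q=X[m];print(t,m.sum(),Q.min(0),Q.max(0),(Q.min(0)+Q.max(0))/2)
E
```

```text
A [ 0.4678 -0.0216  0.065 ]
B [ 0.6312 -0.0207  0.065 ]
C [ 0.62   -0.1402  0.065 ]
D [ 0.4626 -0.1239  0.065 ]
tab [ 0.4902 -0.0195  0.095 ]
wheel [ 0.5216 -0.2282  0.121 ]
rest [ 0.5935 -0.3229  0.061 ]
c [ 0.5454 -0.0766  0.065 ]
A B 0.1634024785613731 0.3155794376175134
D C 0.15824174544032305 -5.9123506921046
A D 0.10243207505464291 -92.90989099194191
B C 0.12002370599177481 -95.35433977275201
wheel->rest 0.11890206053723382 -52.79278879406632
wheel->c 0.1534568343215772 81.07784055368161
d0 512 [ 0.49180819 -0.25794803  0.11000979] [ 0.55018706 -0.1992494   0.13401511] [ 0.52099763 -0.22859871  0.12201245]
s0 276 [ 0.49333544 -0.25665695  0.10937705] [ 0.551754   -0.1998494   0.13471052] [ 0.52254472 -0.22825317  0.12204379]
```

```bash
cat >> h.py <<'E'
from scipy.spatial.transform import Rotation as Ro
def R(): return Ro.from_euler('xyz',get_obs()['eef_rot']).as_matrix()
def to(p):
    o=get_obs(); d=(np.array(p)-o['ee_pos'])*1000; M=R()
    j=M[:,1];print('t',round(o['time_s'],2),'pos',o['ee_pos'].round(4),'jaw deg',np.degrees(np.arctan2(j[1],j[0])).round(1),'q',o['qpos'].round(2),'F',o['force'].round(1),'M',o['moment'].round(2),'w',round(o['grip_width'],4),'x-axis',M[:,0].round(3))
    print('shift mm',(M.T@d).round(1))
E
python3 - <<'E'
from h import *
to([.5217,-.2285,.20]);print(R().round(3))
f=np.load('d0.npz')
g=lambda x,y,z:W('d0',205+(x+.5)/4.5-.5,170+(y+.5)/4.5-.5,z)
t=g(287,205,.079)-np.array([.5217,-.2285,.079]);print('arm tip',t,np.degrees(np.arctan2(t[1],t[0])))
E
```

```text
t 0.1 pos [0.5498 0.     0.219 ] jaw deg -0.0 q [-0.07  0.3   1.52  0.    1.32 -0.07] F [0.2 0.5 0. ] M [-0.03 -0.01  0.01] w 0.0942 x-axis [-0.001  0.    -1.   ]
shift mm [ 19.  -28.1 228.5]
[[-0.001  1.    -0.   ]
 [ 0.    -0.    -1.   ]
 [-1.    -0.001 -0.   ]]
arm tip [0.0205 0.1292 0.    ] 80.98411067382676
```

```bash
python3 -m handwheel '[[[5,-6,46],-0.1,-1],[[10,-12,92],-0.25,-1],[[15,-18,138],-0.4,-1],[[19,-23,184],-0.4,-1],[[19,-28,228.5],-0.4,-1]]' 25; python3 -m handwheel '[[[0,0,0],0,-1],[[0,0,0],0,-1],[[0,0,0],0,-1],[[0,0,0],0,-1],[[0,0,0],0,-1]]' >/dev/null; python3 - <<'E'
from h import *
to([.5217,-.2285,.112])
E
```

```text
time_s: 0.6
ee_pos: [0.5209, -0.2304, 0.1991]
eef_rot: [-2.251, 1.568, 2.862]
force: [-0.2, 0.7, 1.0]
grip_width: 0.0937
t 1.1 pos [ 0.5212 -0.2294  0.1993] jaw deg 23.1 q [-0.48  0.36  1.49 -0.    1.29 -0.88] F [-0.5 -0.8  0.3] M [ 0.02 -0.03  0.02] w 0.0937 x-axis [-0.002  0.001 -1.   ]
shift mm [87.3  1.  -0.5]
```

```bash
python3 -m handwheel '[[[35,1,-0.5],0,-1],[[70,1,-0.5],0,-1],[[87,1,-0.5],0,-1],[[87,1,-0.5],0,-1],[[87,1,-0.5],0,1]]' 25;python3 -m handwheel '[[[0,0,0],0,1],[[0,0,0],0,1],[[0,0,0],0,1],[[0,0,0],0,1],[[0,0,0],0,1]]' 25; python3 - <<'E'
from h import *
to([.5217,-.2285,.112])
E
```

```text
time_s: 1.6
ee_pos: [0.5222, -0.2283, 0.1132]
eef_rot: [-2.19, 1.569, 2.925]
force: [0.4, 1.0, 0.4]
grip_width: 0.0893
time_s: 2.1
ee_pos: [0.5222, -0.2284, 0.1136]
eef_rot: [-1.953, 1.57, -3.121]
force: [-1.4, 0.5, 4.7]
grip_width: 0.0595
t 2.1 pos [ 0.5222 -0.2284  0.1136] jaw deg 23.1 q [-0.48  0.45  1.57 -0.    1.12 -0.88] F [-1.4  0.5  4.7] M [0.08 0.37 0.03] w 0.0595 x-axis [-0.001 -0.    -1.   ]
shift mm [ 1.6 -0.5 -0.1]
```

```bash
for i in 1; do python3 -m handwheel '[[[0,0,0],0.13,1],[[0,0,0],0.26,1],[[0,0,0],0.39,1],[[0,0,0],0.52,1],[[0,0,0],0.65,1]]'; python3 -m handwheel '[[[0,0,0],0.14,1],[[0,0,0],0.28,1],[[0,0,0],0.42,1],[[0,0,0],0.56,1],[[0,0,0],0.7,1]]';  done; python3 - <<'E'
from h import *
to([.5217,-.2285,.112])
p,d=snap('side','d1');crop('d1',205,170,375,300,4.5,'d1c')
E
```

```text
time_s: 2.6
ee_pos: [0.521, -0.2285, 0.1136]
eef_rot: [-1.407, 1.567, 3.052]
force: [-15.0, -0.3, 6.7]
grip_width: 0.0598
time_s: 3.1
ee_pos: [0.5197, -0.2277, 0.1136]
eef_rot: [-0.894, 1.563, 2.86]
force: [-12.8, 9.0, 8.0]
grip_width: 0.0592
t 3.1 pos [ 0.5197 -0.2277  0.1136] jaw deg -54.9 q [-0.48  0.45  1.58 -0.    1.12  0.48] F [-12.8   9.    8. ] M [1.22 2.12 0.08] w 0.0592 x-axis [-0.007  0.002 -1.   ]
shift mm [ 1.5  1.8 -1.2]
```

View pics/d1c.png

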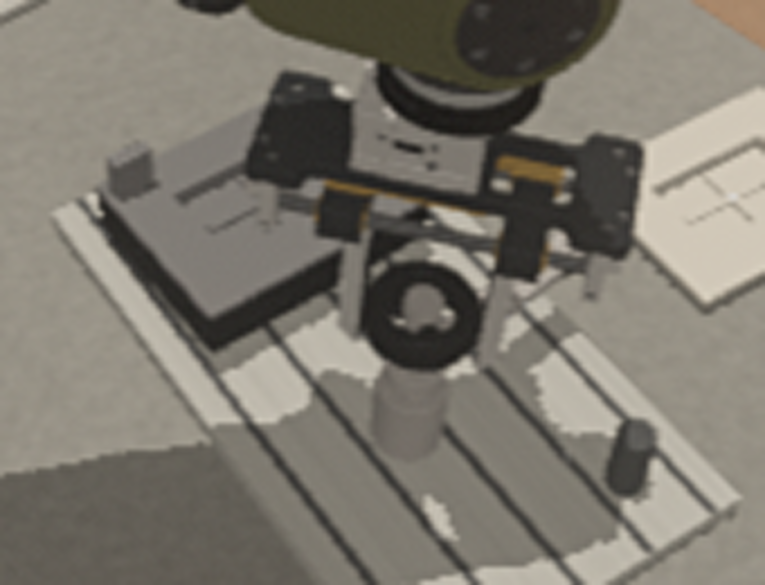

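The wheel is turning with the grip and the arm is off the pile, pointing right of the wheel at crop (560,275).

```bash
python3 -m handwheel '[[[0,1,-0.5],0.13,1],[[0,2,-1],0.26,1],[[0,2,-1],0.39,1],[[0,2,-1],0.52,1],[[0,2,-1],0.65,1]]'; python3 -m handwheel '[[[0,0,0],0.13,1],[[0,0,0],0.26,1],[[0,0,0],0.34,1],[[0,0,0],0.34,1],[[0,0,0],0.34,1]]'; python3 - <<'E'
from h import *
to([.5217,-.2285,.112])
p,d=snap('side','d2');crop('d2',265,200,375,300,6,'d2c')
E
```

```text
time_s: 3.65
ee_pos: [0.52, -0.2265, 0.1133]
eef_rot: [-0.462, 1.556, 2.628]
force: [-15.7, 17.2, 13.2]
grip_width: 0.0596
time_s: 4.15
ee_pos: [0.52, -0.2259, 0.1133]
eef_rot: [-0.191, 1.555, 2.561]
force: [-1.3, 6.0, 2.8]
grip_width: 0.0596
t 4.15 pos [ 0.52   -0.2259  0.1133] jaw deg -112.3 q [-0.48  0.45  1.57  0.    1.13  1.48] F [-1.3  6.   2.8] M [ 1.64 -0.02 -0.05] w 0.0596 x-axis [-0.013  0.008 -1.   ]
shift mm [ 1.3  1.7 -2.6]
```

View pics/d2c.png

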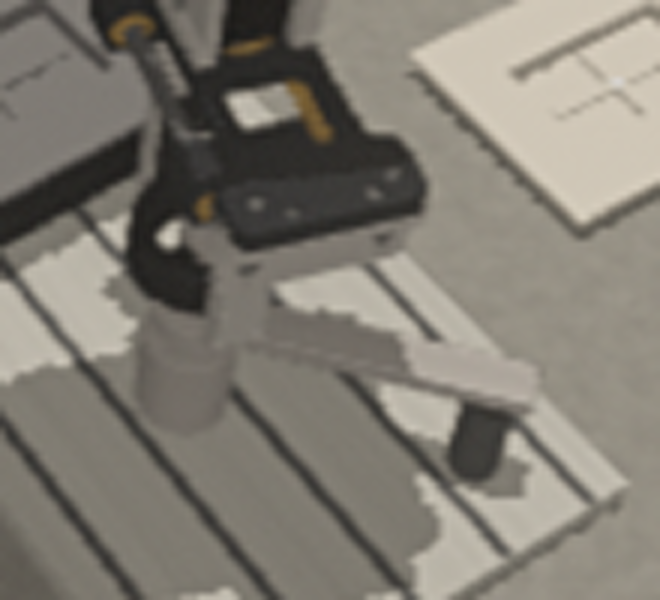

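The arm's end is now above the rest post, at crop (533,385), with the post top showing just below at (487,410).

```bash
python3 - <<'E'
from h import *
for a in [(540,370),(528,400),(533,386)]:
    p=W('d2',265+(a[0]+.5)/6-.5,200+(a[1]+.5)/6-.5,.079);t=p-np.array([.5217,-.2285,.079]);print(p,np.hypot(*t[:2]),np.degrees(np.arctan2(t[1],t[0])))
for t,u,v in(('d0',346,266),('s0',205,245)):
    f=np.load(t+'.npz');fx,fy,cx,cy=f['k'];v,u=np.mgrid[:384,:512];d=f['d']
    X=np.stack([(u-cx)/fx*d,(v-cy)/fy*d,d],-1)@f['E'][:3,:3].T+f['E'][:3,3]
    m=(d>0)&(abs(X[...,2]-.059)<.005)&(np.hypot(X[...,0]-.594,X[...,1]+.323)<.03)
    Q=X[m];c=(Q.min(0)+Q.max(0))/2;e=c-np.array([.5217,-.2285,0]);print(t,m.sum(),c,np.degrees(np.arctan2(e[1],e[0])))
# arm direction by depth
f=np.load('d2.npz');fx,fy,cx,cy=f['k'];d=f['d']
X=np.stack([(u-cx)/fx*d,(v-cy)/fy*d,d],-1)@f['E'][:3,:3].T+f['E'][:3,3]
r=np.hypot(X[...,0]-.5217,X[...,1]+.2285)
m=(d>0)&(abs(X[...,2]-.078)<.006)&(r>.075)&(r<.13)&(X[...,1]<-.23)
Q=X[m].mean(0);e=Q-np.array([.5217,-.2285,0]);print(m.sum(),Q,np.degrees(np.arctan2(e[1],e[0])))
E
```

```text
[ 0.6051 -0.3342  0.079 ] 0.13464044711749878 -51.72565805779566
[ 0.5907 -0.3404  0.079 ] 0.13146334089775746 -58.341103735978926
[ 0.5972 -0.3374  0.079 ] 0.13251211265390037 -55.26656178024934
d0 71 [ 0.59248209 -0.32606451  0.05894809] -54.039484853606325
s0 41 [ 0.59241102 -0.32385608  0.05837446] -53.44132689590093
207 [ 0.57915037 -0.31298149  0.07864219] -55.78292339315669
```

Arm at −55.5°, rest at −53.7°, so it is in line (about 2.43 rad). Release, then measure the tab.

```bash
python3 -m handwheel '[[[0,0,0],0,-1],[[0,0,0],0,-1],[[0,0,0],0,-1],[[0,0,0],0,-1],[[0,0,0],0,-1]]'; python3 -m handwheel '[[[-30,0,0],0,-1],[[-70,0,0],0,-1],[[-110,0,0],-0.1,-1],[[-110,0,0],-0.2,-1],[[-110,0,0],-0.3,-1]]'; python3 - <<'E'
from h import *
snap('side','d3');snap('scene','s3');
cols=[]
for t in('d3','s3'):
    f=np.load(t+'.npz');fx,fy,cx,cy=f['k'];d=f['d'];v,u=np.mgrid[:384,:512]
    X=np.stack([(u-cx)/fx*d,(v-cy)/fy*d,d],-1)@f['E'][:3,:3].T+f['E'][:3,3]
    m=(d>0)&(X[...,2]>.087)&(X[...,2]<.1)&(np.hypot(X[...,0]-.48,X[...,1]+.02)<.04)
    Q=X[m];print(t,'tab',len(Q),Q.min(0),Q.max(0),cv2.minAreaRect(Q[:,:2].astype(np.float32)*1000))
    m=(d>0)&(abs(X[...,2]-.065)<.004)&(np.hypot(X[...,0]-.54,X[...,1]+.07)<.12)
    Q=X[m];print('cover',len(Q),cv2.minAreaRect(Q[:,:2].astype(np.float32)*1000),Q[:,2].mean())
    m=(d>0)&(abs(X[...,2]-.078)<.005)&(X[...,1]<-.25)&(np.hypot(X[...,0]-.5217,X[...,1]+.2285)<.14)
    e=X[m].mean(0)-[.5217,-.2285,0];print('arm',m.sum(),np.degrees(np.arctan2(e[1],e[0])))
    m=(d>0)&(X[...,2]>.05)&(X[...,2]<.16)&(X[...,0]>.6)&(X[...,1]>.0)
    print('bottle/jar',m.sum(),X[m].min(0),X[m].max(0)) if m.any() else 0
crop('d3',205,170,315,260,7,'d3c')
to([.48,-.02,.2])
E
```

```text
time_s: 4.7
ee_pos: [0.5199, -0.226, 0.1132]
eef_rot: [-0.183, 1.555, 2.57]
force: [-0.8, -0.5, 0.6]
grip_width: 0.0931
time_s: 5.2
ee_pos: [0.5217, -0.2271, 0.2245]
eef_rot: [-0.502, 1.558, 2.555]
force: [-0.3, -0.3, 0.5]
grip_width: 0.0939
d3 tab 46 [ 0.47560692 -0.02851223  0.08763864] [ 0.50092244 -0.01741574  0.09801708] ((488.1955261230469, -22.824132919311523), (11.058172225952148, 25.323970794677734), 88.61465454101562)
cover 1545 ((549.4384765625, -73.21717834472656), (123.42823791503906, 163.37680053710938), 86.33108520507812) 0.06530218191771747
arm 390 -55.85390883880386
bottle/jar 5603 [6.59860354e-01 4.40324620e-04 5.00229335e-02] [1.47088005 1.61104957 0.15998331]
s3 tab 25 [ 0.47414985 -0.02898474  0.08709484] [ 0.50023426 -0.01560511  0.09605147] ((487.1803283691406, -21.358627319335938), (12.537580490112305, 25.72441864013672), 83.77688598632812)
cover 809 ((547.819091796875, -72.57697296142578), (122.74978637695312, 162.76089477539062), 85.70811462402344) 0.0646577488755797
arm 186 -54.69936998567103
bottle/jar 2725 [0.60001023 0.16385252 0.05000182] [0.95218496 1.61980936 0.15993223]
t 5.3 pos [ 0.5213 -0.227   0.2234] jaw deg -95.0 q [-0.48  0.35  1.45  0.    1.36  1.18] F [ 0.2  0.4 -0.1] M [ 0.03  0.05 -0.06] w 0.0943 x-axis [-0.013  0.008 -1.   ]
shift mm [  25.6 -202.4   58.8]
```

View pics/d3c.png

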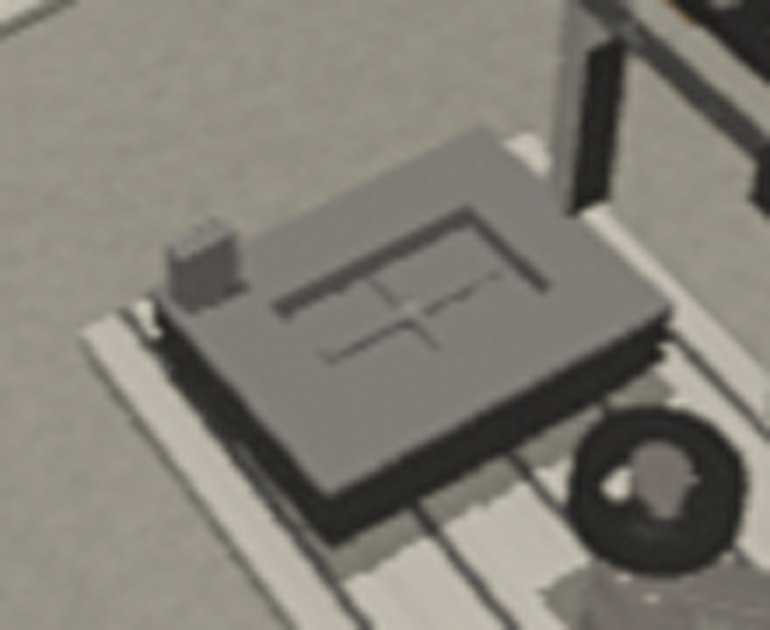

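Clear view: the tab's top is at crop (205,240), the cover is unobstructed and square with the pile, and tab position agrees with the cover-centre prediction to 1 mm.

```bash
python3 -m handwheel '[[[5,-45,10],0,-0.3],[[10,-90,22],0,-0.3],[[18,-135,34],-0.015,-0.3],[[22,-180,45],-0.015,-0.3],[[25,-201,51],-0.015,-0.3]]' 15;  python3 -m handwheel '[[[0,0,0],0,-0.3],[[0,0,0],0,-0.3],[[0,0,0],0,-0.3],[[0,0,0],0,-0.3],[[0,0,0],0,-0.3]]' ;python3 - <<'E'
from h import *
to([.488,-.022,.085])
E
```

```text
time_s: 5.8
ee_pos: [0.4868, -0.0193, 0.2002]
eef_rot: [-0.499, 1.555, 2.57]
force: [-0.4, 0.1, 0.2]
grip_width: 0.0617
time_s: 6.3
ee_pos: [0.487, -0.0201, 0.2001]
eef_rot: [-0.494, 1.555, 2.573]
force: [0.9, -0.9, -0.3]
grip_width: 0.061
t 6.3 pos [ 0.487  -0.0201  0.2001] jaw deg -94.3 q [-0.12  0.19  1.71  0.01  1.26  1.52] F [ 0.9 -0.9 -0.3] M [-0.    0.07 -0.06] w 0.061 x-axis [-0.013  0.008 -1.   ]
shift mm [115.1   2.7  -2.8]
```

```bash
python3 -m handwheel '[[[45,2,-2],0,-0.3],[[90,2.7,-2.8],0,-0.3],[[115,2.7,-2.8],0,-0.3],[[115,2.7,-2.8],0,-0.3],[[115,2.7,-2.8],0,-0.3]]' 15;python3 - <<'E'
from h import *
to([.488,-.022,.085])
p,d=snap('side','d4');crop('d4',205,170,315,260,6,'d4c')
E
```

```text
time_s: 6.8
ee_pos: [0.4884, -0.0223, 0.0859]
eef_rot: [-0.5, 1.555, 2.566]
force: [-0.5, 0.1, 0.9]
grip_width: 0.0613
t 6.8 pos [ 0.4884 -0.0223  0.0859] jaw deg -94.3 q [-0.12  0.33  1.82  0.01  1.    1.52] F [-0.5  0.1  0.9] M [0.03 0.06 0.  ] w 0.0613 x-axis [-0.013  0.008 -1.   ]
shift mm [ 0.9 -0.3  0.4]
```

View pics/d4c.png

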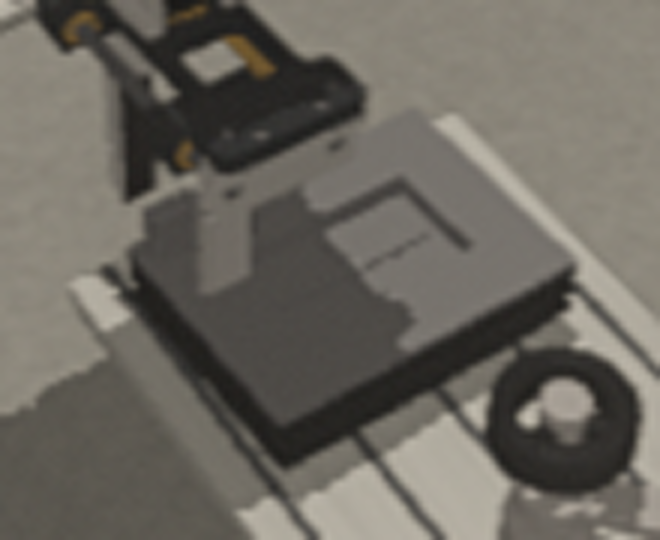

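The fingers straddle the tab, with the near finger at crop (225,240) just above the cover. Close.

```bash
python3 -m handwheel '[[[0,0,0],0,1],[[0,0,0],0,1],[[0,0,0],0,1],[[0,0,0],0,1],[[0,0,0],0,1]]' 15;python3 -m handwheel '[[[-2.8,0,-0.5],0,1],[[-5.7,0,-1],0,1],[[-8.5,0,-1.6],0,1],[[-11.4,0,-2.3],0,1],[[-14.3,0,-3.1],0,1]]' 15;python3 - <<'E'
from h import *
to([.488,-.022,.085])
E
```

```text
time_s: 7.35
ee_pos: [0.4888, -0.0223, 0.0867]
eef_rot: [-0.549, 1.557, 2.517]
force: [1.4, 0.4, 0.0]
grip_width: 0.0242
time_s: 7.85
ee_pos: [0.4919, -0.0226, 0.101]
eef_rot: [-0.539, 1.556, 2.527]
force: [-1.4, 1.7, -1.8]
grip_width: 0.0099
t 7.85 pos [ 0.4919 -0.0226  0.101 ] jaw deg -94.3 q [-0.12  0.32  1.8   0.01  1.04  1.52] F [-1.4  1.7 -1.8] M [0.42 0.33 0.04] w 0.0099 x-axis [-0.012  0.008 -1.   ]
shift mm [16.1 -0.2  3.7]
```

The fingers were still closing when the lift began, so check how much of the tab is held.

```bash
cat >> h.py <<'E'
def cov(tag,c,r=.14,zmin=.05,zmax=.3,px=None):
    f=np.load(tag+'.npz');fx,fy,cx,cy=f['k'];d=f['d'];v,u=np.mgrid[:384,:512]
    return np.stack([(u-cx)/fx*d,(v-cy)/fy*d,d],-1)@f['E'][:3,:3].T+f['E'][:3,3]
E
python3 - <<'E'
from h import *
p,d=snap('side','d5');crop('d5',205,170,315,260,6,'d5c')
X=cov('d5',0)
# flange points: far strip and others
for u,v in [(290,205),(293,218),(280,195),(262,236),(250,237),(245,231),(270,220)]: print(u,v,X[v,u].round(4))
E
```

```text
290 205 [ 0.6197 -0.099   0.0662]
293 218 [ 0.5972 -0.1355  0.0612]
280 195 [ 0.6241 -0.0534  0.0662]
262 236 [ 0.4969 -0.1287  0.0573]
250 237 [ 0.4691 -0.115   0.0616]
245 231 [ 0.4717 -0.0913  0.0608]
270 220 [ 0.5392 -0.1095  0.0713]
```

View pics/d5c.png

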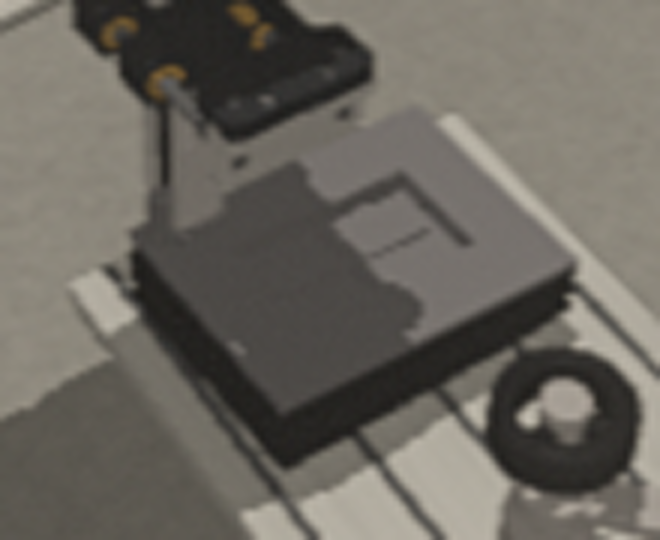

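The cover's near side has lifted a few mm and the pads hold the tab's upper half, so the grip took partway through the lift. Fit the tilt next.

```bash
cat >> h.py <<'E'
def tilt(tag,poly):
    X=cov(tag,0);m=np.zeros((384,512),np.uint8);cv2.fillPoly(m,[np.array(poly,np.int32)],1)
    Q=X[(m>0)&(X[...,2]>.03)];n=None
    for _ in range(6):
        A=np.c_[Q[:,:2],np.ones(len(Q))];n=np.linalg.lstsq(A,Q[:,2],rcond=None)[0];e=Q[:,2]-A@n
        Q=Q[abs(e)<max(.0025,1.5*e.std())]
    c=Ro.from_euler('z',-4,degrees=True).as_matrix()[:2,:2]
    print('pts',len(Q),'slope along cover x,y',(c.T@n[:2]).round(3),'mean',Q.mean(0).round(4));return n
E
python3 - <<'E'
from h import *
n=tilt('d5',[(236,214),(252,235),(298,214),(275,190)])
for q in[(.4677,-.0217),(.488,-.022),(.628,-.136)]: print(q,np.dot(n,[*q,1]))
E
```

```text
pts 716 slope along cover x,y [-0.061 -0.013] mean [ 0.5432 -0.0979  0.0704]
(0.4677, -0.0217) 0.07428417328446144
(0.488, -0.022) 0.07304154693637244
(0.628, -0.136) 0.06547501894447058
```

```bash
python3 -m handwheel '[[[-4,0,-1],0,1],[[-8,0,-2],0,1],[[-12,0,-3.2],0,1],[[-16,0,-4.4],0,1],[[-19.6,0,-5.6],0,1]]' 18;python3 - <<'E'
from h import *
to([.488,-.022,.085])
p,d=snap('side','d6')
n=tilt('d6',[(236,212),(252,232),(298,213),(275,190)])
for q in[(.4677,-.0217),(.488,-.022),(.628,-.136)]: print(q,np.dot(n,[*q,1]))
E
```

```text
time_s: 8.4
ee_pos: [0.4982, -0.0232, 0.1215]
eef_rot: [-0.574, 1.557, 2.492]
force: [-1.4, -0.6, -0.1]
grip_width: 0.0106
t 8.4 pos [ 0.4982 -0.0232  0.1215] jaw deg -94.3 q [-0.12  0.3   1.76  0.01  1.09  1.52] F [-1.4 -0.6 -0.1] M [-0.    0.38 -0.13] w 0.0106 x-axis [-0.011  0.008 -1.   ]
shift mm [36.6 -0.2  9.9]
pts 605 slope along cover x,y [-0.205 -0.076] mean [ 0.5388 -0.1074  0.0838]
(0.4677, -0.0217) 0.0932607826366471
(0.488, -0.022) 0.08902176057869034
(0.628, -0.136) 0.06669836662794226
```

```bash
python3 -m handwheel '[[[-4,0,-1.5],0,1],[[-8,0,-3.2],0,1],[[-12,0,-5],0,1],[[-15,0,-6.5],0,1],[[-17,0,-7.5],0,1]]' 18;python3 - <<'E'
from h import *
to([.488,-.022,.085])
p,d=snap('side','d7');crop('d7',205,160,325,260,6,'d7c')
n=tilt('d7',[(240,208),(254,226),(298,213),(275,190)])
for q in[(.488,-.022),(.628,-.136)]: print(q,np.dot(n,[*q,1]))
E
```

```text
time_s: 8.95
ee_pos: [0.5063, -0.024, 0.1392]
eef_rot: [-0.6, 1.557, 2.466]
force: [0.5, -0.5, -0.7]
grip_width: 0.0096
t 8.95 pos [ 0.5063 -0.024   0.1392] jaw deg -94.3 q [-0.12  0.29  1.73  0.01  1.13  1.52] F [ 0.5 -0.5 -0.7] M [0.11 0.15 0.04] w 0.0096 x-axis [-0.01   0.008 -1.   ]
shift mm [54.4 -0.2 17.8]
pts 561 slope along cover x,y [-0.225 -0.139] mean [ 0.5446 -0.0973  0.0995]
(0.488, -0.022) 0.10345621488615753
(0.628, -0.136) 0.08473379980688125
```

View pics/d7c.png

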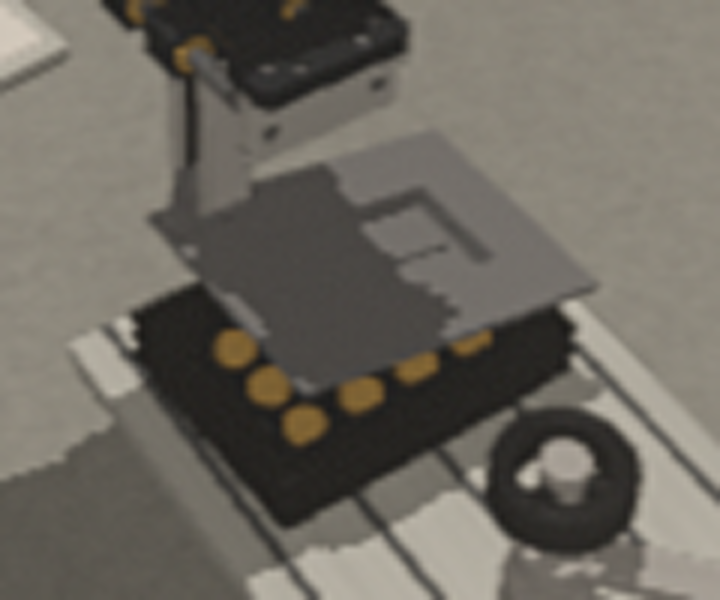

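The cover is free of the pile: trays and round jaws are visible beneath it, the pile has not moved, and tilt is about 0.26 rad. Grip harder and lift.

```bash
python3 -m handwheel '[[[0,0,0],0,1],[[0,0,0],0,1],[[-4,0,0],0,1],[[-12,0,0],0,1],[[-25,0,0],0,1]]' 45;python3 -m handwheel '[[[-15,0,0],0,1],[[-30,0,0],0,1],[[-50,0,0],0,1],[[-65,0,0],0,1],[[-75,0,0],0,1]]' ; python3 - <<'E'
from h import *
p,d=snap('side','d8');crop('d8',185,90,345,240,5,'d8c')
print(W('d0',177,168,.01),W('s0',302,164,.01))
X=cov('d0',0);
for t in('s0','d0'):
    X=cov(t,0);m=(abs(X[...,2]-.01)<.006)&(np.hypot(X[...,0]-.49,X[...,1]-.286)<.15)&(np.load(t+'.npz')['p'].min(-1)>185);print('panel',m.sum(),cv2.minAreaRect(X[m][:,:2].astype(np.float32)*1000))
to([.49-.061,.286+.05,.21])
E
```

```text
time_s: 9.5
ee_pos: [0.5065, -0.0242, 0.1649]
eef_rot: [-0.575, 1.557, 2.491]
force: [-0.4, -0.4, -0.6]
grip_width: 0.0099
time_s: 10.0
ee_pos: [0.5076, -0.0248, 0.2421]
eef_rot: [-0.672, 1.559, 2.395]
force: [-0.5, -0.5, -0.7]
grip_width: 0.0095
[0.4879 0.2844 0.01  ] [0.4935 0.2894 0.01  ]
panel 727 ((486.1961669921875, 291.83172607421875), (179.21214294433594, 142.57980346679688), 1.428375244140625)
panel 0 ((0.0, 0.0), (0.0, 0.0), 0.0)
t 10.05 pos [ 0.5079 -0.0249  0.243 ] jaw deg -94.3 q [-0.12  0.19  1.6   0.01  1.36  1.52] F [-1.2 -0.7  0.4] M [0.05 0.11 0.04] w 0.0092 x-axis [-0.007  0.008 -1.   ]
shift mm [  36.5 -353.7  105.6]
```

View pics/d8c.png

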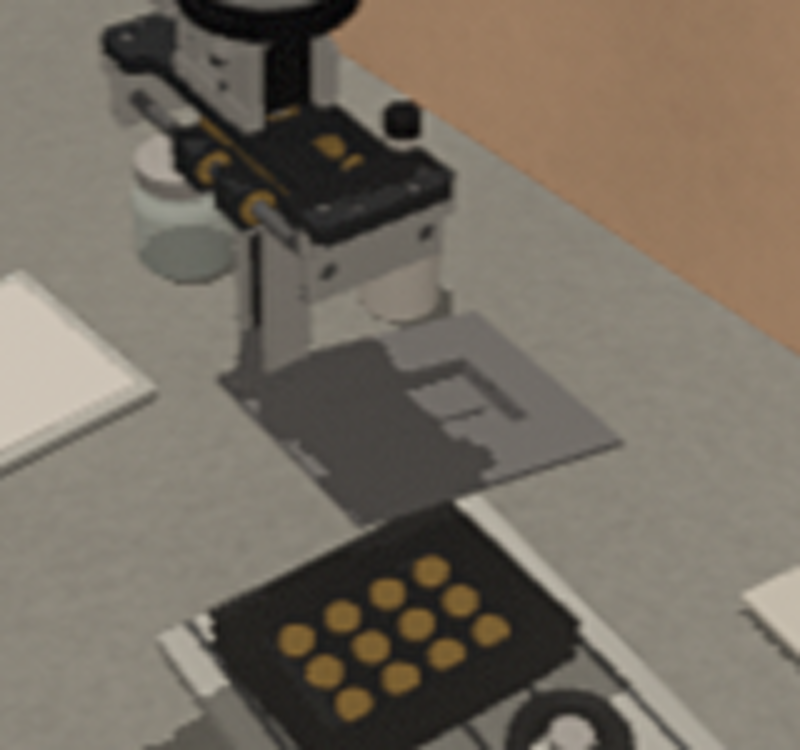

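The cover hangs clear above the pile at crop (430,420); the gripper holds the tab at (275,350). Bottle and jar stand behind, clear of it. Measure the tilt.

```bash
python3 - <<'E'
from h import *
p=lambda x,y:(185+x/5,90+y/5)
n=tilt('d8',[p(235,382),p(362,512),p(605,440),p(472,325)])
print(np.degrees(np.arctan(np.hypot(*n[:2]))))
# joint check at target
to([.49-.061,.288+.05,.243])
E
```

```text
pts 1048 slope along cover x,y [-0.195  0.01 ] mean [ 0.5515 -0.0836  0.2052]
11.024733337874355
t 10.05 pos [ 0.5079 -0.0249  0.243 ] jaw deg -94.3 q [-0.12  0.19  1.6   0.01  1.36  1.52] F [-1.2 -0.7  0.4] M [0.05 0.11 0.04] w 0.0092 x-axis [-0.007  0.008 -1.   ]
shift mm [   3.5 -355.9  106. ]
```

Tilt is 0.19 rad and the grip is firm. Carry the cover to the panel.

```bash
python3 -m handwheel '[[[0,-25,8],0,1],[[0,-60,18],0,1],[[0,-100,30],0,1],[[0,-140,42],0,1],[[0,-180,54],0,1]]' 50;python3 -m handwheel '[[[0,-40,12],0,1],[[0,-80,24],0,1],[[0,-115,35],0,1],[[0,-145,44],0,1],[[0,-165,50],0,1]]';python3 -m handwheel '[[[0,-3,0],0,1],[[0,-3,0],0,1],[[0,-3,0],0,1],[[0,-3,0],0,1],[[0,-3,0],0,1]]'; python3 - <<'E'
from h import *
to([.49-.061,.288+.05,.243])
snap('side','d9');snap('scene','s9');
a=np.load('d9.npz')['p'];b=np.load('s9.npz')['p']
cv2.imwrite('pics/f.png',np.vstack([cv2.resize(a[60:260,80:330],(700,560))[:, :]]))
cv2.imwrite('pics/f.png',np.hstack([cv2.resize(a[40:240,60:260],(400,400)),cv2.resize(b[60:260,200:400],(400,400))]))
E
```

```text
time_s: 10.55
ee_pos: [0.4669, 0.1601, 0.2448]
eef_rot: [-0.739, 1.56, 2.327]
force: [0.2, 0.3, -1.3]
grip_width: 0.0094
time_s: 11.05
ee_pos: [0.4286, 0.3303, 0.2462]
eef_rot: [-0.697, 1.56, 2.37]
force: [2.1, 0.4, -0.9]
grip_width: 0.0096
time_s: 11.55
ee_pos: [0.4291, 0.3326, 0.2463]
eef_rot: [-0.712, 1.56, 2.355]
force: [0.4, -0.3, -1.2]
grip_width: 0.0097
t 11.55 pos [0.4291 0.3326 0.2463] jaw deg -94.3 q [0.59 0.27 1.5  0.01 1.38 2.23] F [ 0.4 -0.3 -1.2] M [ 0.08  0.15 -0.01] w 0.0097 x-axis [-0.008  0.008 -1.   ]
shift mm [ 3.4 -5.3  0.5]
```

View pics/f.png

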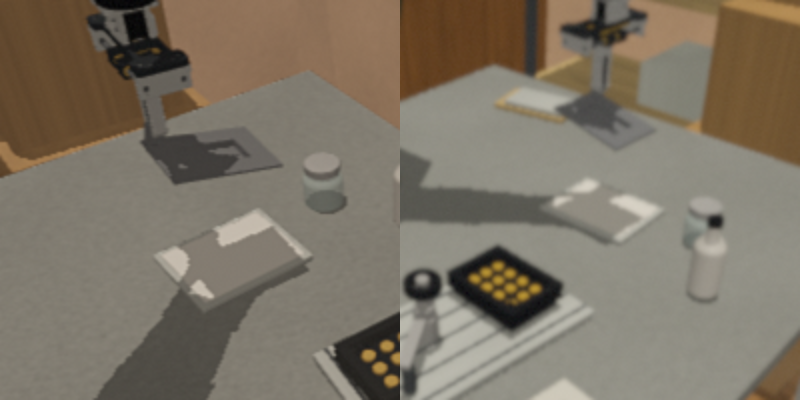

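The cover hangs level-ish above the panel (left view (210,152), panel (232,258)); pile, bottle, jar and wheel are in place. Check centre and tilt numerically.

```bash
python3 - <<'E'
from h import *
p=lambda x,y:(60+x/2,40+y/2)
n=tilt('d9',[p(150,148),p(178,179),p(275,163),p(240,132)])
X=cov('d9',0);q=lambda a:(60+a[0]/2,40+a[1]/2)
c=Ro.from_euler('z',-4,degrees=True).as_matrix()[:2,:2]
tab=get_obs()['ee_pos'][:2];cen=tab+c@np.array([.062,-.046]);print('centre est',cen,np.dot(n,[*cen,1]))
for s in([-.08,.06],[.08,-.06],[.08,.06],[-.08,-.06]): r=cen+c@np.array(s);print(s,np.dot(n,[*r,1]).round(4))
f=np.load('d9.npz');
X0=cov('d3',0);m=(abs(X[...,2]-.061)<.004)&(np.hypot(X[...,0]-.549,X[...,1]+.073)<.12)
print('pile',cv2.minAreaRect(X[m][:,:2].astype(np.float32)*1000))
m=(f['d']>0)&(abs(X[...,2]-.078)<.005)&(X[...,1]<-.25)&(np.hypot(X[...,0]-.5217,X[...,1]+.2285)<.14)
e=X[m].mean(0)-[.5217,-.2285,0];print('arm',m.sum(),np.degrees(np.arctan2(e[1],e[0])))
E
```

```text
pts 477 slope along cover x,y [-0.201 -0.011] mean [0.47   0.2647 0.2097]
centre est [0.48767138 0.28262637] 0.2061178673959217
[-0.08, 0.06] 0.2215
[0.08, -0.06] 0.1907
[0.08, 0.06] 0.1894
[-0.08, -0.06] 0.2228
pile ((549.3005981445312, -73.23519897460938), (123.93296813964844, 162.07684326171875), 85.64990997314453)
arm 384 -55.917467178966746
```

Every check passes: tilt 0.20 rad and unchanged, corners at least 185 mm up, centre about 5–10 mm from the panel's, pile unmoved, arm in line. Hand in.

```bash
python3 -c "
from station import *
print(hand_in())"
```

```text
the job is handed in; nothing more can be done
None
```

The job is handed in at about 11.6 s on the robot's clock, with the cover held over the light panel. `hand_in()` gives no verdict.

- **Clamp:** I turned the wheel clockwise about 135°. The arm lies at −55.9°, against −53.7° for the rest post, so the clamp is at roughly 2.4 rad.
- **Peel:** I lifted the cover by its tab along an arc. At a tilt of about 0.2 rad, the tab corner was up about 26 mm while the far corner was still down on the pile. That clears the 25 mm mark by only about 1 mm in my measurement. The tilt kept growing after that and the cover then came free. I did not measure how long the condition held.
- **Last checks:**

| Check | Measured | Required |
|---|---|---|
| Cover tilt | 0.20 rad, steady during transport | under 0.35 rad |
| Lowest corner (top face) | about 0.19 m | over 0.12 m (underside, 4 mm lower) |
| Cover centre from panel centre | about 10 mm or less | under 60 mm |
| Pile shift | under 1 mm | under 25 mm |

- **Bystanders:** the bottle and jar looked untouched in the last picture. The screwdriver was outside the last crops, but the arm never went near it.
- **What went less well:** the fingers were still closing when the first lift began, so they grip only the upper half of the tab. The hold stayed firm when I raised the grip to 50 N.

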